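# Release a backup battery module with a latch rod

### The job

Free the battery module of the backup unit: take the release rod from its stand, push its tip down through the narrow slot in the unit's top, feel along the slot for the hidden latch and press it until the module springs out at the front. Press gently - more than 25 N of rod against unit bends the latch - and leave the module hanging out in the unit. Then stand the rod upright back in its stand, fully down, let go, and leave the other things on the bench as they are.

Things in the scene. Friction and masses are not known exactly. Their poses are not given: they have to be found in the camera images.
- unit: Backup battery unit, a fixed white sheet-metal box 130 (own x) x 124 (y) x 70 mm high; origin at the centre of its underside, z up. The battery module sits in its front, the -x face. One slot goes through the 6 mm top plate, near the back (the six dark bars in front of it are closed vents, only look); below it, inside, lie a guard strip and the latch tab.
- slot (a point): Centre of the slot's mouth, level with the unit's top face, 40 mm to the unit's +x of its origin. The slot is 12 mm wide in x and 52 mm long in y; axes as the unit's.
- guard (a point): Middle of the slot's length at the level of the guard's top, 34 mm below the slot's mouth, inside the unit. A stiff steel strip under the whole slot, giving barely 1 mm at 8 N. It has one window, 14 mm long in y and open over the slot's full width, whose centre lies anywhere from 16 mm to -y to 16 mm to +y of this point, unseen and different each time: find it by feel.
- tab_level (a point): Middle of the slot's length at the level of the latch tab's top, 6 mm below the guard's top. The tab lies only in the guard's window, wherever that is along y. It is sprung: it yields straight down with about 2.5 to 10 N and lets the module go after 6 to 8 mm; a hard stop follows at 10 mm. Let go, it springs up again.
- module: Battery module, grey box 70 (x) x 100 (y) x 42 mm, loose but caught by the latch in the unit; origin at its underside, at the start 6 mm above the unit's origin with the same axes. Unlatched, a spring pushes it out about 25 mm towards the unit's -x, where it stays lying in the unit.
- module_front (a point): Middle of the front of the module's black grip bar; 74 mm to -x of the unit's origin when latched, about 99 mm when sprung out
- rod: Release rod, loose, 140 mm long, upright in the stand: a round steel rod of 8 mm diameter, 90 mm long, below a black square handle 16 x 16 mm, 50 mm long (90 to 140 mm above the tip). Origin at the tip, z up along the rod to the handle, x and y square to the handle's flats. 70 g.
- rod_tip (a point): Centre of the rod's lower, flat end
- stand: Rod stand, fixed dark steel block 70 x 70 x 50 mm; origin at the centre of its underside. A round blind hole of 12 mm diameter, 45 mm deep, in the middle of its top; the rod stands on the hole's bottom, 5 mm above the stand's underside.
- stand_mouth (a point): Centre of the hole's mouth, level with the stand's top
- chuck: Bystander: collet chuck, steel, 62 mm diameter, 95 mm high, standing; origin at its underside
- nut: Bystander: dark round collet nut, 42 mm diameter, 22 mm high; origin at its underside
- wrench: Bystander: wrench 190 mm long, lying flat along its x
- insert_box: Bystander: flat yellow plastic box 55 x 85 x 18 mm; origin at its underside
- gauge_block: Bystander: steel block 35 x 60 x 30 mm; origin at its underside
- oil_can: Bystander: grey bottle, 56 mm diameter, 120 mm high, standing; origin at its underside
Not all that is in view belongs to the job. What is shaped like the stand but pink or purple is not meant. Of the things that look like the rod, take the one that is farthest to the robot's left at the start.

How it is judged:
By the outcome, as a careful person would: the job done as asked, in the order asked, and still so for the second after the job is handed in, with the robot touching nothing.
It also fails if it takes over 72 s, if anything falls off the work surface, if the arm or the gripper's body presses on something with over 40 N, if the wrist force passes 120 N, or if a joint passes its speed limit or range.

### The arm

A 6-joint arm with a two-finger parallel gripper is mounted at the origin on the work surface. World frame = base frame: x ahead of the robot, y to its left, z up, the work surface at z = 0. Lengths are in mm, angles in degrees, forces in N, time in s.
With the tool pointing down it reaches from about 275 to 975 mm from the base axis. Payload 8.4 kg.
Tool frame: the origin (TCP) lies midway between the tips of the shut fingers; the grasp point (between the pads) lies 19 mm behind it (ctrl.tcp_to_grasp is the z of the grasp point in the tool frame, in mm); z points along the fingers, y is the line along which they close (so a half turn about z gives the same grasp; the last joint's range is limited). The gripper opens to 92 mm and grips with 3 to 60 N. Pads are 20 mm wide; open, the fingers measure 128 mm over their backs; the gripper's body (75 mm by 189 mm) begins 69 mm behind the grasp point.
Start: joints at [-74.106, 20.225, 93.587, -0, 66.188, -0.138], TCP at [172.601, -600.697, 214.583] pointing down, gripper open.
Joint ranges: [-150.9, 150.9], [-52.94, 120.26], [3.33, 152.33], [-74.26, 254.26], [0, 154.13], [-172.89, 172.89]. Speed limits (degrees/s): [127.2, 127.2, 159.86, 180, 180, 180].

### API

Orientations are given as [roll, pitch, yaw] about the fixed x, y, z axes, in that order (R = Rz(yaw) Ry(pitch) Rx(roll)).
In Python, from station import ctrl gives the robot as it stands. The module is installed in compiled form; this text tells all that it offers.
- The arm moves only by the tool step_arm, never from a script. Its argument "rows" is a list that holds one entry, the list of rows, each a list of 6 numbers: the shift along the world's x, y, z in units of 30 mm (1.0 is 30 mm), then the turn, a rotation vector about the world's x, y, z in units of 6 degrees (1.0 is 6 degrees). In form: [[[x, y, z, ax, ay, az], ...]]. A call has 1 to 20 rows; each row shifts and turns the commanded pose from where the row before left it; what a row does not reach is not made up. A row lasts 1/10 s, in which the tool goes at most 50 mm and 8.59 degrees, less where a joint would pass 70% of its speed; a pose out of reach is approached as far as the arm can. A call is refused whole if a number of a shift passes 1 or a number of a turn 1, either way. A call with a gripper value outside its range is refused whole. "claw" is the finger opening in mm, from 0 to 91.9, set as the call begins (left out, the last holds). The fingers move at their own pace and stop on an object; "newtons" is the grip in N (left out, the last holds). Time passes only in rows, so rows that do not move let the fingers close. It gives the time, the measured TCP pose, the force, the opening and the grip force at its end, in the units of the state.
- ctrl.sense(): the state, without advancing time (a new reading comes with each control period).
- ctrl.capture(name): name is "side" or "top" or "wrist"; returns the picture (400x640x3 uint8, blue, green, red); there is no depth.
- ctrl.get_calibration(name): a dict with "camera_matrix" (3x3 intrinsics, pixels), "origin" and "rotation" of the camera in the world. Camera axes: x right, y up, looking along -z (the intrinsics and any distortion apply to the point x, -y, -z); pixel columns grow to the right and rows downward; lengths in mm; the calibration is good to about 2 mm. A picture is of the moment at which its call begins: read the wrist's pose just before it. get_calibration takes no time and is no camera call; for the wrist camera it gives the pose at the moment of the call.
- ctrl.sign_off(): hands the job in; it is judged then, once.
The state is a dict: "t": time; "joint_positions": joint angles; "joint_velocities": joint speeds; "joint_torque": joint torques, N m; "ee_pos": TCP position; "orientation": TCP orientation; "ft_force": force on the tool from outside, world axes, zero at the start; "torque": the same for the moment, N m; "finger_gap": finger opening in mm; "grasp_force": force on a finger pad.
Only numpy, scipy, OpenCV 4.12 (cv2) and the standard library are available. Lean on these libraries where they do the work, as an engineer would, in place of code of your own. Each camera call takes 0.05 s, during which the arm holds its last target. There are 200 camera calls.

## Working session

There is one attempt and no reset: what is moved stays moved. The work goes in short steps, Python scripts to look and compute and a tool call to move; the robot and the scene stay as the last step left them, time stands still between calls to the robot, and variables do not carry over. Pictures are saved under pics/ and viewed, at most 10 in all, crops included, and the job is handed in when it is done.

Besides the shell and the picture viewer there is one more tool, called after "Request:" by a JSON object that holds its "api" and its "payload". step_arm: Moves the arm, as the interface text tells. Its arguments: {"type":"object","properties":{"rows":{"type":"array","items":{"type":"array","items":{"type":"array","items":{"type":"number"}}}},"claw":{"type":"number"},"newtons":{"type":"number"}},"required":["rows"]}

```bash
mkdir -p pics; cat > h.py <<'E'
import numpy as np, cv2
from station import ctrl
def ray(name,u,v,cal=None):
    c=cal or ctrl.get_calibration(name)
    K=np.array(c["camera_matrix"],float);R=np.array(c["rotation"],float);o=np.array(c["origin"],float)
    d=np.linalg.inv(K)@[u,v,1]; d=R@np.array([d[0],-d[1],-d[2]]); return o,d
def onz(name,u,v,z,cal=None):
    o,d=ray(name,u,v,cal); return o+d*(z-o[2])/d[2]
def proj(name,p,cal=None):
    c=cal or ctrl.get_calibration(name)
    K=np.array(c["camera_matrix"],float);R=np.array(c["rotation"],float);o=np.array(c["origin"],float)
    q=R.T@(np.array(p)-o); q=K@np.array([q[0],-q[1],-q[2]]); return q[:2]/q[2]
E
python3 - <<'E'
from h import *
for n in("top","side"):
    cv2.imwrite(f"pics/{n}0.png",ctrl.capture(n)); c=ctrl.get_calibration(n); print(n,{k:np.round(v,2).tolist() if not isinstance(v,str) else v for k,v in c.items()})
print(ctrl.sense())
E
```

```text
top {'camera_matrix': [[512.31, 0.0, 313.66], [0.0, 512.31, 188.81], [0.0, 0.0, 1.0]], 'origin': [348.31, 4.7, 1567.54], 'rotation': [6.45, -0.16, -90.85]}
side {'camera_matrix': [[477.33, 0.0, 322.9], [0.0, 477.33, 195.21], [0.0, 0.0, 1.0]], 'origin': [147.79, 718.16, 931.88], 'rotation': [44.29, 0.03, -153.41]}
{'t': 0.1, 'joint_positions': array([-7.41074438e+01,  2.02582955e+01,  9.36237727e+01, -1.17963746e-03,
        6.61885866e+01, -1.36055134e-01]), 'joint_velocities': array([ 0.02219821, -0.11029026, -0.1639412 ,  0.04999471,  0.01366684,
        0.10933218]), 'joint_torque': array([-4.26921160e-04, -5.94905806e+01, -3.34930229e+01,  6.98687928e-02,
        1.83039880e-02, -2.78718471e-05]), 'ee_pos': array([ 172.46137603, -600.27598992,  213.94898466]), 'orientation': array([-1.79929343e+02,  9.10857304e-04,  1.60290888e+01]), 'ft_force': array([-0.25145864, -0.40995416, -0.12229871]), 'torque': array([ 0.02290745, -0.03066455,  0.00057545]), 'grasp_force': 0.0, 'finger_gap': 92.0838952579402}
```

View pics/top0.png

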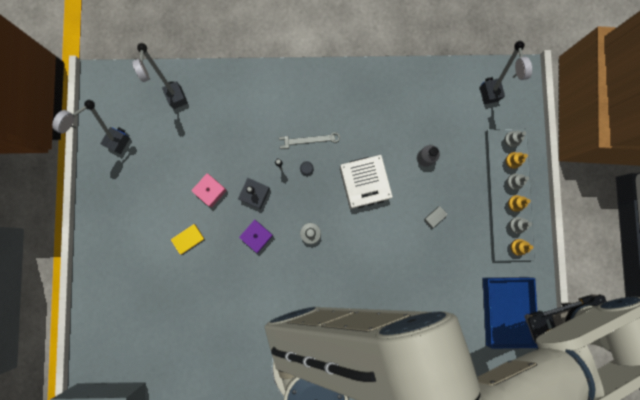

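View pics/side0.png

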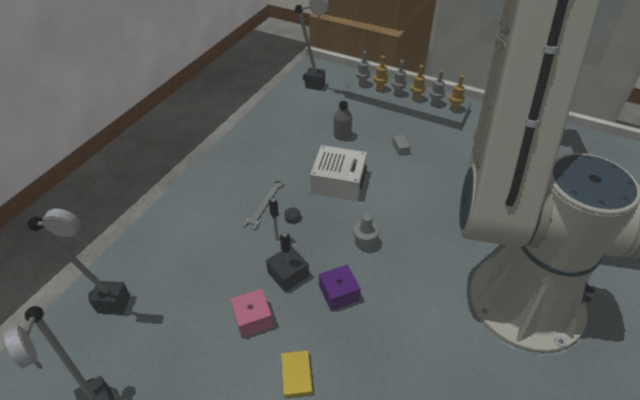

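```bash
sed -i 's/^from station.*/&\nfrom scipy.spatial.transform import Rotation as Ro/; s/R=np.array(c\["rotation"\],float)/R=Ro.from_euler("xyz",c["rotation"],degrees=True).as_matrix()/' h.py
python3 - <<'E'
from h import *
a=cv2.imread("pics/top0.png")[140:220,230:400]; b=cv2.imread("pics/side0.png")[130:300,230:390]
A=cv2.resize(a,None,fx=4.7,fy=4.7,interpolation=cv2.INTER_CUBIC)
cv2.imwrite("pics/topc.png",A)
cv2.imwrite("pics/sidec.png",cv2.resize(b,None,fx=3.5,fy=3.5,interpolation=cv2.INTER_CUBIC))
# check the base
print(onz("top",254,180,50),onz("side",288,265,50))
im=cv2.imread("pics/top0.png"); m=(im.min(2)>150).astype(np.uint8); m[:, :335]=0;m[:,400:]=0;m[:150]=0;m[215:]=0
cs=max(cv2.findContours(m,0,2)[0],key=cv2.contourArea); r=cv2.minAreaRect(cs);print(r)
P=np.array([onz("top",*p,70)[:2] for p in cv2.boxPoints(r)]);print(P,P.mean(0))
E
```

```text
[548.79719508 175.6915086   50.        ] [505.29781888 181.20800223  50.        ]
((366.2353210449219, 180.44117736816406), (44.626548767089844, 42.928802490234375), 75.96376037597656)
[[ 590.18495619  -80.96180292]
 [ 619.63953454 -205.13443015]
 [ 490.22249337 -233.09344466]
 [ 461.37161906 -110.02462515]] [ 540.35465079 -157.30357572]
```

View pics/topc.png

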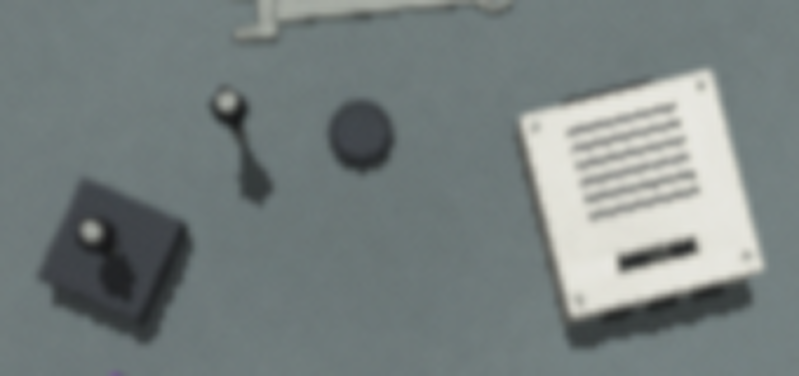

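View pics/sidec.png

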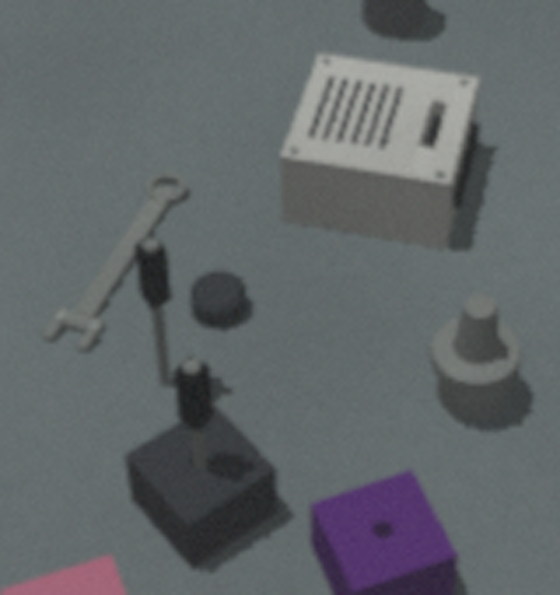

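```bash
python3 - <<'E'
from h import *
print("rod top",onz("top",249.6,189.1,145),onz("side",284.6,234.6,145))
print("slot",onz("top",369.8,194,70), onz("side",230+433/3.5,130+124/3.5,70))
print("other",onz("top",278.3,161.6,140),onz("side",230+150/3.5,130+243/3.5,140))
a,b=onz("top",230+618/4.7,140+265/4.7,70),onz("top",230+697/4.7,140+245/4.7,70);print("slotdir",np.degrees(np.arctan2(*(a-b)[1::-1])))
im=cv2.imread("pics/top0.png");q=[(230+x/4.7,140+y/4.7) for x,y in((85,180),(187,222),(143,320),(40,275))]
P=np.array([onz("top",*p,50)[:2] for p in q]);print(P,P.mean(0))
c=ctrl.get_calibration("wrist");print(c, ctrl.sense()["ee_pos"])
E
```

```text
rod top [510.79264791 177.31987172 145.        ] [512.35404779 173.25249327 145.        ]
slot [ 499.70665103 -166.71038909   70.        ] [ 500.63294669 -170.51435453   70.        ]
other [588.24568585  96.94199087 140.        ] [590.83117494  91.02464448 140.        ]
slotdir 103.39064205495447
[[554.18108961 193.34181188]
 [526.36369692 128.68393929]
 [464.47462664 156.78619148]
 [493.96380906 221.83133391]] [509.74580556 175.16081914]
{'camera_matrix': array([[281.99486571,   0.        , 320.33412553],
       [  0.        , 281.99486571, 196.66558391],
       [  0.        ,   0.        ,   1.        ]]), 'origin': array([ 244.18909487, -579.47503671,  384.57724155]), 'rotation': array([-1.53835192e+01,  4.30201614e-02, -7.39800281e+01])} [ 172.46137603 -600.27598992  213.94898466]
```

Request:
{"api": "step_arm", "payload": {"rows": [[[0.4,0.96,0.05,0,0,0],[0.4,0.96,0.05,0,0,0],[0.4,0.96,0.05,0,0,0],[0.4,0.96,0.05,0,0,0],[0.4,0.96,0.05,0,0,0],[0.4,0.96,0.05,0,0,0],[0.4,0.96,0.05,0,0,0],[0.4,0.96,0.05,0,0,0],[0.4,0.96,0.05,0,0,0],[0.4,0.96,0.05,0,0,0],[0.4,0.96,0.05,0,0,0],[0.4,0.96,0.05,0,0,0],[0.4,0.96,0.05,0,0,0],[0.4,0.96,0.05,0,0,0],[0.4,0.96,0.05,0,0,0],[0.4,0.96,0.05,0,0,0],[0.4,0.96,0.05,0,0,0],[0.4,0.96,0.05,0,0,0],[0.4,0.96,0.05,0,0,0],[0.4,0.96,0.05,0,0,0]]], "claw": 60, "newtons": 20}}

```text
t: 2.1
ee_pos: [412.7, -23.4, 244.5]
orientation: [-180.0, 0.0, 16.0]
ft_force: [0.2, -0.5, -0.0]
finger_gap: 60.1
grasp_force: 0.0
```

Request:
{"api": "step_arm", "payload": {"rows": [[[0.4,0.96,0.05,0,0,0],[0.4,0.96,0.05,0,0,0],[0.4,0.96,0.05,0,0,0],[0.4,0.96,0.05,0,0,0],[0.4,0.96,0.05,0,0,0],[0.4,0.96,0.05,0,0,0],[0.4,0.96,0.05,0,0,0],[0,0,0,0,0,0],[0,0,0,0,0,0]]]}}

```text
t: 3.0
ee_pos: [496.1, 177.0, 254.5]
orientation: [180.0, 0.1, 16.1]
ft_force: [-0.6, -0.3, -0.4]
finger_gap: 59.5
grasp_force: 0.0
```

```bash
python3 - <<'E'
from h import *
print(ctrl.sense()); c=ctrl.get_calibration("wrist")
im=ctrl.capture("wrist"); cv2.imwrite("pics/w1.png",im); print(c["origin"],c["rotation"],proj("wrist",[511.5,175,145],c),proj("wrist",[510,175,50],c))
E
```

```text
{'t': 3.0, 'joint_positions': array([ 1.94789613e+01,  9.27801529e+00,  1.02898100e+02, -1.65878276e-02,
        6.79018678e+01,  9.33760255e+01]), 'joint_velocities': array([-1.25013784, -0.89151748,  1.12043974, -0.08517782,  0.06085276,
       -0.18353779]), 'joint_torque': array([  1.06818371, -45.59482813, -35.09109378,   0.12121366,
        -0.20540059,   0.09180909]), 'ee_pos': array([496.13986083, 176.97614766, 254.52172259]), 'orientation': array([1.79980073e+02, 7.69440373e-02, 1.61091732e+01]), 'ft_force': array([-0.60249363, -0.33313694, -0.39187576]), 'torque': array([ 0.09021822, -0.01967543,  0.03179933]), 'grasp_force': 0.0, 'finger_gap': 59.485090779120675}
[567.97236379 198.21124558 425.04428724] [-1.54610767e+01 -4.61134325e-02 -7.39019621e+01] [326.6591146  180.73818216] [324.75348494 166.75700236]
```

View pics/w1.png

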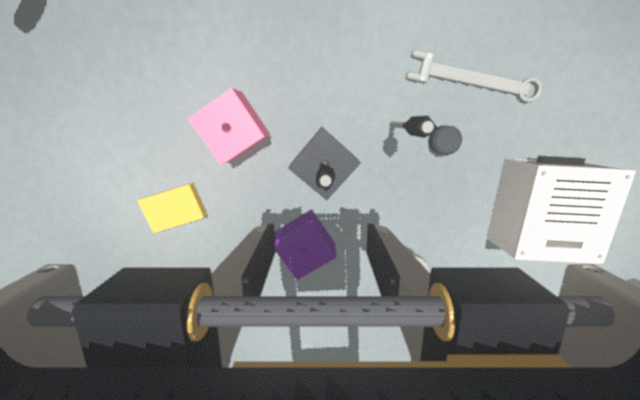

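```bash
python3 - <<'E'
from h import *
im=cv2.imread("pics/w1.png"); a=im[120:205,280:370]; cv2.imwrite("pics/w1c.png",cv2.resize(np.clip(a.astype(float)*1.8,0,255).astype(np.uint8),None,fx=6.5,fy=6.5,interpolation=cv2.INTER_CUBIC))
c=ctrl.get_calibration("wrist"); print("slot",onz("wrist",564,244,70,c))
E
```

```text
slot [ 501.05165044 -169.64700157   70.        ]
```

View pics/w1c.png

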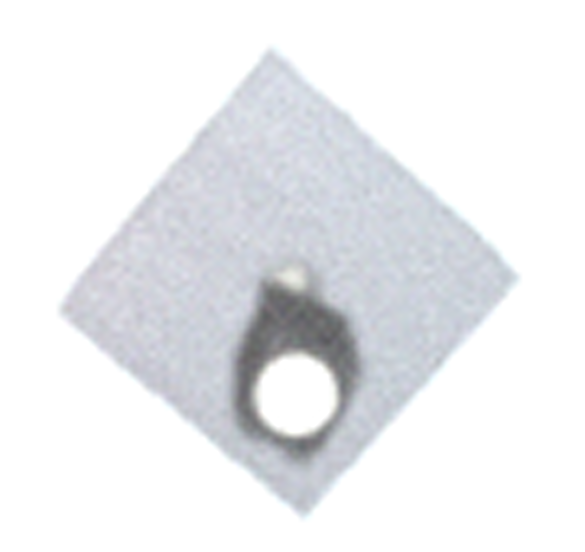

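Request:
{"api": "step_arm", "payload": {"rows": [[[0.1,0,-0.5,0,0,-0.93],[0.1,0,-0.5,0,0,-0.93],[0.1,0,-0.5,0,0,-0.93],[0.1,0,-0.5,0,0,-0.93],[0.1,-0.03,-0.4,0,0,-0.95],[0,0,0,0,0,0],[0,0,0,0,0,0]]], "claw": 50}}

```text
t: 3.75
ee_pos: [511.3, 175.2, 183.3]
orientation: [180.0, 0.0, -11.9]
ft_force: [-0.8, -1.0, -0.5]
finger_gap: 50.3
grasp_force: 0.0
```

```bash
python3 - <<'E'
from h import *
print(ctrl.sense()["ee_pos"]); c=ctrl.get_calibration("wrist")
im=ctrl.capture("wrist"); p=proj("wrist",[511.5,176,145],c); print(p); x,y=map(int,p)
x0,y0=max(0,x-60),max(0,y-60)
cv2.imwrite("pics/w2.png",cv2.resize(np.clip(im[y0:y0+120,x0:x0+120].astype(float)*1.6,0,255).astype(np.uint8),None,fx=5,fy=5,interpolation=cv2.INTER_CUBIC)); print(x0,y0)
E
```

```text
[511.2559665  175.16016602 183.31002984]
[319.52288572 217.53955385]
259 157
```

View pics/w2.png

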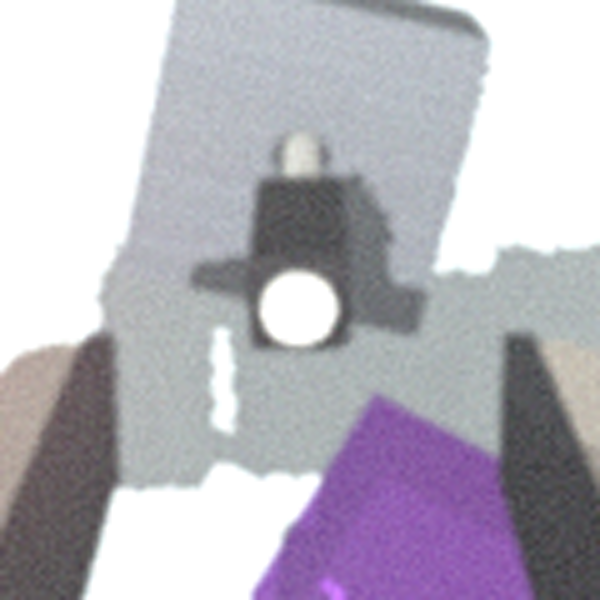

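Request:
{"api": "step_arm", "payload": {"rows": [[[0,0.03,-0.6,0,0,0],[0,0,-0.6,0,0,0],[0,0,-0.6,0,0,0],[0,0,-0.6,0,0,0],[0,0,-0.4,0,0,0],[0,0,0,0,0,0],[0,0,0,0,0,0]]]}}

```text
t: 4.5
ee_pos: [511.9, 177.0, 99.7]
orientation: [-180.0, -0.0, -12.0]
ft_force: [-0.0, 1.0, -0.4]
finger_gap: 49.9
grasp_force: 0.0
```

Request:
{"api": "step_arm", "payload": {"rows": [[[0,0,0,0,0,0],[0,0,0,0,0,0],[0,0,0,0,0,0],[0,0,0,0,0,0],[0,0,0,0,0,0],[0,0,0,0,0,0]]], "claw": 0, "newtons": 40}}

```text
t: 5.1
ee_pos: [511.8, 177.0, 99.3]
orientation: [-180.0, -0.0, -12.0]
ft_force: [-0.8, -0.1, 1.5]
finger_gap: 15.9
grasp_force: 40.0
```

Request:
{"api": "step_arm", "payload": {"rows": [[[0,0,0.5,0,0,0],[0,0,0.9,0,0,0],[0,0,0.9,0,0,0],[0,0,0.9,0,0,0],[-0.2,-0.95,0,0,0,0],[-0.2,-0.95,0,0,0,0],[-0.2,-0.95,0,0,0,0],[-0.2,-0.95,0,0,0,0],[-0.2,-0.95,0,0,0,0],[-0.2,-0.95,0,0,0,0],[-0.2,-0.95,0,0,0,0],[-0.2,-0.95,0,0,0,0],[-0.2,-0.95,0,0,0,0],[-0.2,-0.95,0,0,0,0],[-0.2,-0.95,0,0,0,0],[-0.2,-0.95,0,0,0,0],[0,0,0,0,0,0],[0,0,0,0,0,0]]]}}

```text
t: 6.9
ee_pos: [439.3, -165.3, 194.9]
orientation: [-180.0, 0.0, -12.1]
ft_force: [0.4, -0.3, -0.0]
finger_gap: 15.7
grasp_force: 40.0
```

```bash
python3 - <<'E'
from h import *
s=ctrl.sense();print(s["ee_pos"],s["orientation"],s["ft_force"]); c=ctrl.get_calibration("wrist")
im=ctrl.capture("wrist"); cv2.imwrite("pics/w3full.png",im);print(c)
print(proj("wrist",[500.8,-169,70],c), proj("wrist",s["ee_pos"]-[0,0,94.3],c))
cv2.imwrite("pics/w3.png",cv2.resize(im[80:330,200:440],None,fx=2.4,fy=2.4,interpolation=cv2.INTER_CUBIC))
E
```

```text
[ 439.30600129 -165.28345394  194.92727806] [-1.79979598e+02  2.30394921e-02 -1.20903122e+01] [ 0.42717787 -0.28636598 -0.01528016]
{'camera_matrix': array([[281.99486571,   0.        , 320.33412553],
       [  0.        , 281.99486571, 196.66558391],
       [  0.        ,   0.        ,   1.        ]]), 'origin': array([ 512.27145543, -180.65142176,  365.53275769]), 'rotation': array([-1.53947420e+01,  1.15183117e-03, -1.02102111e+02])}
[311.55683157 132.86461335] [320.61740042 198.27081924]
```

View pics/w3.png

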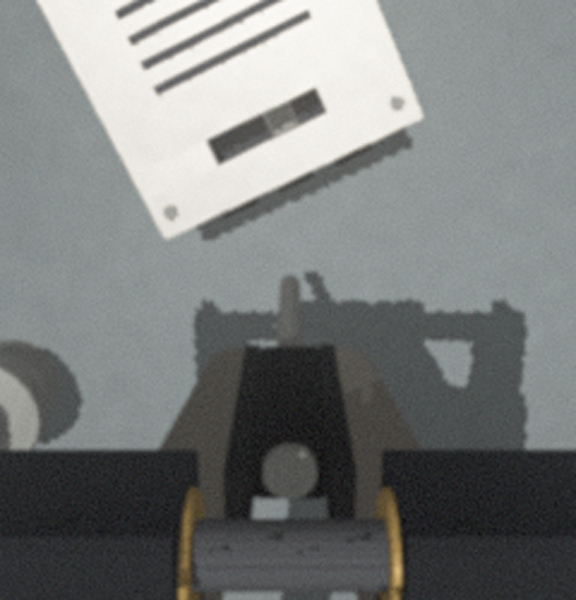

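```bash
python3 - <<'E'
from h import *
im=cv2.imread("pics/w3full.png"); c=ctrl.get_calibration("wrist")
g=im.min(2); m=np.zeros_like(g); m[110:152,282:340]=(g[110:152,282:340]<150)
n,l,st,ce=cv2.connectedComponentsWithStats(m); i=l[136,300] or 1+np.argmax(st[1:,4]); print(st[i],ce[i])
P=np.array([onz("wrist",x,y,70,c)[:2] for y,x in np.argwhere(l==i)],np.float32)
r=cv2.minAreaRect(P);print(r,P.mean(0)); print(np.linalg.eigh(np.cov(P.T)))
for y,x in [(0,0)]: pass
row=[int(g[int(round(80+(142+10+(88-142)*t)/2.4)),int(round(200+(208+5+110*t)/2.4))]) for t in np.linspace(0,1,24)];print(row)
E
```

```text
[287 117  48  31 519] [310.4566474  132.09055877]
((501.844482421875, -167.53253173828125), (10.546326637268066, 50.709774017333984), 13.299531936645508) [ 501.9101  -167.37675]
EighResult(eigenvalues=array([  9.14644352, 220.90596611]), eigenvectors=array([[-0.9725347 , -0.23275794],
       [-0.23275794,  0.9725347 ]]))
[101, 74, 77, 77, 77, 76, 79, 79, 84, 81, 81, 92, 113, 101, 103, 99, 110, 86, 82, 78, 80, 80, 115, 232]
```

Request:
{"api": "step_arm", "payload": {"rows": [[[0.7,-0.08,0,0,0,0],[0.7,-0.08,0,0,0,0],[0.7,-0.07,0,0,0,0],[0,0,-0.4,0,0,0],[0,0,-0.4,0,0,0],[0,0,0,0,0,0],[0,0,0,0,0,0]]]}}

```text
t: 7.65
ee_pos: [501.3, -171.4, 170.4]
orientation: [-180.0, 0.1, -12.0]
ft_force: [0.9, -0.2, -1.0]
finger_gap: 15.9
grasp_force: 40.0
```

```bash
python3 - <<'E'
from h import *
s=ctrl.sense();print(s["ee_pos"],s["ft_force"]); tip=s["ee_pos"]-[0,0,94.3]
c=np.array([501.3,-168.3,70]);
for n in("side","wrist"):
    im=ctrl.capture(n); p=proj(n,c);q=proj(n,tip);print(n,p,q)
    x,y=map(int,q); 
    globals()[n]=cv2.resize(im[max(0,y-35):y+35,x-40:x+40],(640,560),interpolation=cv2.INTER_CUBIC)
cv2.imwrite("pics/s4.png",cv2.resize(np.hstack([side,wrist]),(800,350)))
E
```

```text
[ 501.34157359 -171.41811457  170.38434033] [ 0.92234561 -0.15781935 -0.98374212]
side [353.15086345 165.85000456] [353.71352583 163.45845223]
wrist [317.24410664 197.99419658] [320.28211709 198.99074548]
```

View pics/s4.png

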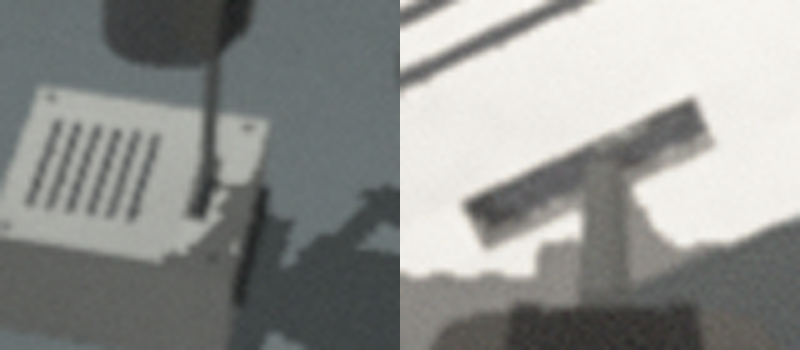

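Request:
{"api": "step_arm", "payload": {"rows": [[[0.03,-0.045,-0.1,0,0,0],[0,0,-0.1,0,0,0],[0,0,-0.05,0,0,0],[0,0,0,0,0,0]]]}}

```text
t: 8.15
ee_pos: [503.3, -173.3, 163.3]
orientation: [-180.0, 0.0, -12.0]
ft_force: [0.3, -0.1, 0.2]
finger_gap: 15.8
grasp_force: 40.0
```

Request:
{"api": "step_arm", "payload": {"rows": [[[-0.02,0,0,0,0,0],[0,0,-0.05,0,0,0],[0,0,-0.03,0,0,0],[0,0,0,0,0,0],[0,0,0,0,0,0]]]}}

```text
t: 8.65
ee_pos: [502.9, -173.3, 161.2]
orientation: [-180.0, 0.0, -12.0]
ft_force: [0.2, 0.3, -1.6]
finger_gap: 15.9
grasp_force: 40.0
```

Request:
{"api": "step_arm", "payload": {"rows": [[[0,0,-0.1,0,0,0],[0,0,-0.1,0,0,0],[0,0,-0.15,0,0,0],[0,0,-0.15,0,0,0],[0,0,-0.15,0,0,0],[0,0,-0.1,0,0,0],[0,0,0,0,0,0],[0,0,0,0,0,0]]]}}

```text
t: 9.45
ee_pos: [502.9, -173.4, 138.6]
orientation: [-180.0, 0.0, -12.0]
ft_force: [0.1, 0.9, -0.5]
finger_gap: 16.1
grasp_force: 40.0
```

Request:
{"api": "step_arm", "payload": {"rows": [[[0,0,-0.1,0,0,0],[0,0,-0.1,0,0,0],[0,0,-0.03,0,0,0],[0,0,-0.03,0,0,0],[0,0,0,0,0,0],[0,0,0,0,0,0]]]}}

```text
t: 10.05
ee_pos: [503.0, -173.4, 130.9]
orientation: [-180.0, -0.0, -12.0]
ft_force: [0.8, 0.9, -0.7]
finger_gap: 16.0
grasp_force: 40.0
```

Request:
{"api": "step_arm", "payload": {"rows": [[[0,0,-0.03,0,0,0],[0,0,0,0,0,0],[0,0,0,0,0,0]]]}}

```text
t: 10.35
ee_pos: [502.9, -173.3, 129.9]
orientation: [-180.0, 0.0, -12.0]
ft_force: [-0.4, 0.3, -0.6]
finger_gap: 16.3
grasp_force: 40.0
```

Request:
{"api": "step_arm", "payload": {"rows": [[[0,0,-0.03,0,0,0],[0,0,0,0,0,0],[0,0,0,0,0,0]]]}}

```text
t: 10.65
ee_pos: [502.9, -173.3, 129.0]
orientation: [-180.0, 0.0, -12.0]
ft_force: [0.3, 0.1, -0.3]
finger_gap: 15.8
grasp_force: 40.0
```

Request:
{"api": "step_arm", "payload": {"rows": [[[0,0,-0.03,0,0,0],[0,0,0,0,0,0],[0,0,0,0,0,0]]]}}

```text
t: 10.95
ee_pos: [502.9, -173.4, 128.1]
orientation: [180.0, 0.0, -12.0]
ft_force: [-0.5, 0.2, -0.3]
finger_gap: 15.7
grasp_force: 40.0
```

Tip is 2 mm below guard level with no contact: likely in the window. Continue down to the tab.

Request:
{"api": "step_arm", "payload": {"rows": [[[0,0,-0.04,0,0,0],[0,0,-0.04,0,0,0],[0,0,0,0,0,0],[0,0,0,0,0,0]]]}}

```text
t: 11.35
ee_pos: [502.9, -173.4, 125.7]
orientation: [-180.0, 0.0, -12.0]
ft_force: [-0.4, 0.0, -0.6]
finger_gap: 15.9
grasp_force: 40.0
```

Request:
{"api": "step_arm", "payload": {"rows": [[[0,0,-0.04,0,0,0],[0,0,-0.04,0,0,0],[0,0,0,0,0,0],[0,0,0,0,0,0]]]}}

```text
t: 11.75
ee_pos: [503.0, -173.4, 123.5]
orientation: [180.0, -0.0, -12.0]
ft_force: [-0.4, -1.0, 1.8]
finger_gap: 15.9
grasp_force: 40.0
```

Request:
{"api": "step_arm", "payload": {"rows": [[[0,0,-0.04,0,0,0],[0,0,-0.04,0,0,0],[0,0,-0.03,0,0,0],[0,0,0,0,0,0],[0,0,0,0,0,0]]]}}

```text
t: 12.25
ee_pos: [503.0, -173.4, 120.0]
orientation: [180.0, -0.0, -12.0]
ft_force: [-0.5, -0.0, 3.2]
finger_gap: 15.9
grasp_force: 40.0
```

Request:
{"api": "step_arm", "payload": {"rows": [[[0,0,-0.03,0,0,0],[0,0,-0.03,0,0,0],[0,0,0,0,0,0],[0,0,0,0,0,0]]]}}

```text
t: 12.65
ee_pos: [502.9, -173.4, 118.2]
orientation: [180.0, -0.0, -12.0]
ft_force: [0.1, -0.1, 2.9]
finger_gap: 15.6
grasp_force: 40.0
```

Request:
{"api": "step_arm", "payload": {"rows": [[[0,0,-0.03,0,0,0],[0,0,-0.03,0,0,0],[0,0,0,0,0,0],[0,0,0,0,0,0]]]}}

```text
t: 13.05
ee_pos: [502.9, -173.4, 116.5]
orientation: [180.0, -0.0, -12.0]
ft_force: [-0.5, 0.0, 4.1]
finger_gap: 15.9
grasp_force: 40.0
```

```bash
python3 - <<'E'
from h import *
u=np.array([501.3,-168.9,0])-40*np.array([-.973,-.232,0]); f=np.array([.973,.232,0])
s=cv2.imread("pics/side0.png");t=cv2.imread("pics/top0.png")
a=ctrl.capture("side");b=ctrl.capture("top")
for d in(70,80,90,98,105):
    for n,o,w in(("side",s,a),("top",t,b)):
        x,y=proj(n,u+f*d+[0,0,48]).round().astype(int); print(d,n,x,y,o[y,x],w[y,x])
def crop(i,c):return cv2.resize(i[c[1]:c[1]+80,c[0]:c[0]+100],(400,300),interpolation=cv2.INTER_CUBIC)
cv2.imwrite("pics/m5.png",np.hstack([crop(a,(280,120)),crop(b,(330,130))]))
E
```

```text
70 side 314 166 [154 159 157] [166 172 168]
70 top 360 159 [131 135 134] [163 167 167]
80 side 310 165 [108 109 101] [101  99  98]
80 top 359 156 [121 121 111] [130 130 129]
90 side 307 164 [110 109 101] [88 86 85]
90 top 359 153 [124 124 113] [110 110 110]
98 side 304 164 [111 111 102] [101 101  93]
98 top 358 150 [122 123 112] [89 89 82]
105 side 301 164 [107 107  99] [113 114 105]
105 top 357 148 [123 122 111] [119 118 108]
```

Request:
{"api": "step_arm", "payload": {"rows": [[[0,0,0.2,0,0,0],[0,0,0.5,0,0,0],[0,0,0.8,0,0,0],[0,0,0.8,0,0,0],[0,0,0.7,0,0,0],[0,0,0,0,0,0],[0.025,0.97,0,0,0,0],[0.025,0.97,0,0,0,0],[0.025,0.97,0,0,0,0],[0.025,0.97,0,0,0,0],[0.025,0.97,0,0,0,0],[0.025,0.97,0,0,0,0],[0.025,0.97,0,0,0,0],[0.025,0.97,0,0,0,0],[0.025,0.97,0,0,0,0],[0.025,0.97,0,0,0,0],[0.025,0.97,0,0,0,0],[0.025,0.97,0,0,0,0],[0,0,0,0,0,0],[0,0,0,0,0,0]]]}}

```text
t: 15.15
ee_pos: [511.0, 175.9, 205.3]
orientation: [179.9, 0.1, -11.9]
ft_force: [0.7, 0.3, -0.5]
finger_gap: 15.7
grasp_force: 40.0
```

```bash
python3 - <<'E'
from h import *
s=ctrl.sense();print(s["t"],s["ee_pos"],s["orientation"],s["ft_force"])
a=ctrl.capture("side");b=ctrl.capture("top")
for n,w in(("side",a),("top",b)):
    d=cv2.absdiff(w,cv2.imread(f"pics/{n}0.png")).max(2)>18
    x0,y0,x1,y1=(290,130,380,210) if n=="side" else (335,145,400,215)
    m=cv2.morphologyEx(d[y0:y1,x0:x1].astype(np.uint8),cv2.MORPH_OPEN,np.ones((3,3)))
    _,_,st,ce=cv2.connectedComponentsWithStats(m); print(n,[(ce[i]+[x0,y0],st[i]) for i in range(1,len(st))])
E
```

```text
15.15 [511.02530201 175.93264541 205.31145184] [ 1.79928556e+02  9.60019180e-02 -1.18963923e+01] [ 0.67579988  0.31905518 -0.46230255]
side [(array([302.11803519, 161.53225806]), array([   0,    0,   34,   78, 1364], dtype=int32))]
top [(array([355.70149254, 151.80597015]), array([12,  4, 19,  7, 67], dtype=int32)), (array([365., 157.]), array([29, 11,  3,  3,  9], dtype=int32)), (array([356.07317073, 158.97560976]), array([15, 12, 13,  5, 41], dtype=int32))]
```

Request:
{"api": "step_arm", "payload": {"rows": [[[0,0,-0.6,0,0,0],[0,0,-0.6,0,0,0],[0,0,-0.5,0,0,0],[0,0,-0.2,0,0,0],[0,0,0,0,0,0],[0,0,0,0,0,0],[0,0,0,0,0,0]]]}}

```text
t: 15.95
ee_pos: [512.5, 175.8, 150.3]
orientation: [-180.0, -0.1, -12.0]
ft_force: [0.6, 0.2, -1.2]
finger_gap: 15.8
grasp_force: 40.0
```

Correct by (-0.7, +1.1), then enter the mouth (tip 56 → 47).

Request:
{"api": "step_arm", "payload": {"rows": [[[-0.025,0.035,0,0,0,0],[0,0,-0.08,0,0,0],[0,0,-0.08,0,0,0],[0,0,-0.05,0,0,0],[0,0,-0.05,0,0,0],[0,0,-0.04,0,0,0],[0,0,0,0,0,0]]]}}

```text
t: 16.65
ee_pos: [511.0, 176.9, 140.2]
orientation: [180.0, 0.0, -12.0]
ft_force: [0.2, 0.2, -0.9]
finger_gap: 15.8
grasp_force: 40.0
```

Request:
{"api": "step_arm", "payload": {"rows": [[[0.02,0,-0.1,0,0,0],[0,0,-0.2,0,0,0],[0,0,-0.2,0,0,0],[0,0,-0.2,0,0,0],[0,0,0,0,0,0]]]}}

```text
t: 17.15
ee_pos: [511.0, 176.7, 118.3]
orientation: [179.9, 0.1, -12.0]
ft_force: [-1.1, -0.4, -1.0]
finger_gap: 15.7
grasp_force: 40.0
```

Request:
{"api": "step_arm", "payload": {"rows": [[[0,0,-0.2,0,0,0],[0,0,-0.2,0,0,0],[0,0,-0.1,0,0,0],[0,0,-0.07,0,0,0],[0,0,0,0,0,0],[0,0,0,0,0,0]]]}}

```text
t: 17.75
ee_pos: [511.9, 176.9, 102.5]
orientation: [-180.0, -0.0, -12.0]
ft_force: [-0.1, 0.1, -0.7]
finger_gap: 15.6
grasp_force: 40.0
```

Request:
{"api": "step_arm", "payload": {"rows": [[[0,0,-0.06,0,0,0],[0,0,-0.03,0,0,0],[0,0,0,0,0,0],[0,0,0,0,0,0]]]}}

```text
t: 18.15
ee_pos: [511.7, 176.9, 99.7]
orientation: [180.0, 0.0, -12.0]
ft_force: [0.1, 0.1, -0.8]
finger_gap: 15.7
grasp_force: 40.0
```

Request:
{"api": "step_arm", "payload": {"rows": [[[0,0,-0.02,0,0,0],[0,0,0,0,0,0],[0,0,0,0,0,0]]]}}

```text
t: 18.45
ee_pos: [511.9, 177.0, 99.3]
orientation: [-180.0, -0.0, -12.0]
ft_force: [-0.1, -0.1, 2.6]
finger_gap: 15.8
grasp_force: 40.0
```

Seated (contact at the original height). Release and retreat.

Request:
{"api": "step_arm", "payload": {"rows": [[[0,0,0,0,0,0],[0,0,0,0,0,0],[0,0,0,0,0,0],[0,0,0,0,0,0],[0,0,0,0,0,0],[0,0,0.2,0,0,0],[0,0,0.5,0,0,0],[0,0,0.8,0,0,0],[0,0,0.8,0,0,0],[0,0,0.8,0,0,0],[0,0,0.8,0,0,0],[0,0,0.8,0,0,0],[-0.7,0,0,0,0,0],[-0.7,0,0,0,0,0],[-0.7,0,0,0,0,0],[-0.7,0,0,0,0,0],[0,0,0,0,0,0],[0,0,0,0,0,0]]], "claw": 50}}

```text
t: 20.25
ee_pos: [428.2, 177.1, 240.7]
orientation: [-180.0, -0.1, -12.0]
ft_force: [-0.5, 0.3, 0.5]
finger_gap: 50.0
grasp_force: 0.0
```

```bash
python3 - <<'E'
from h import *
s=ctrl.sense();print(s["t"],s["ee_pos"],s["ft_force"])
a=ctrl.capture("side"); b=ctrl.capture("top")
cv2.imwrite("pics/f.png",np.hstack([cv2.resize(a[120:310,220:390],(400,447),interpolation=cv2.INTER_CUBIC),cv2.resize(b[130:254,230:400],(400,292),interpolation=cv2.INTER_CUBIC)[:447] if 0 else cv2.copyMakeBorder(cv2.resize(b[130:254,230:400],(400,292),interpolation=cv2.INTER_CUBIC),0,155,0,0,0)]))
E
```

```text
20.25 [428.23603375 177.07828686 240.73532948] [-0.49760689  0.3046232   0.53259778]
```

View pics/f.png

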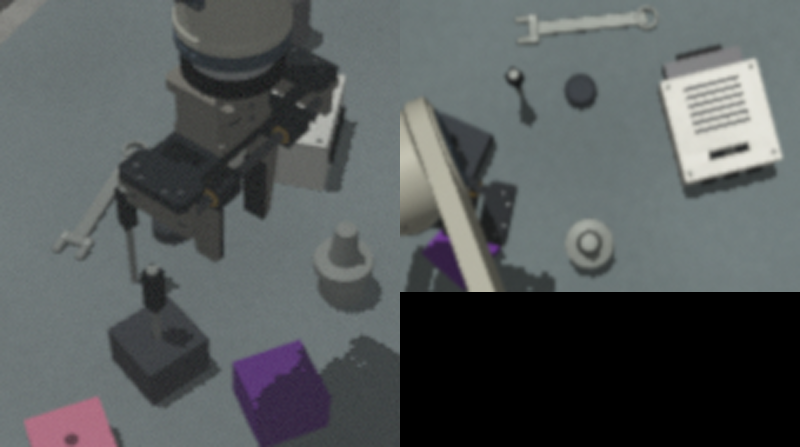

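The last picture shows the rod upright in the dark stand (left half, around 155,290). The grey module hangs out of the front of the unit (right half, around 705,58), and the other things are where they were.

```bash
python3 -c "
from station import ctrl
print(ctrl.sign_off())"
```

```text
the job is handed in; nothing more can be done
None
```

The latch is released with at most about 4 N read at the end of each press, the module hangs out at the unit's front, the rod is back upright and fully down in its stand, and the job is handed in at about 20 s.

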